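# Stow the hardwood packers under the box lip and latch the keeper

## Task

Pick up the pile of three hardwood packers all together and put it in the small galvanised box: tilt the pile and feed one end in first, under the folded lip, then lower the other end until all three lie flat, still a neat pile, on the box floor. Let go, then turn the wing knob clockwise to its second click so that the steel keeper bar lies square across the box, over the packers. Leave the mallet, sprinkler and hand pump alone.

Things in the scene. Friction and masses are not known exactly. Their poses are not given: they have to be found in the camera images.
- packer_a_mid (a point): centre of the bottom one of three loose, identical hardwood packers lying exactly in a pile: each is a flat plate 90 x 60 x 10 mm (own x along the 90, y along the 60, z up), about 50 g, same look turned half round; the pile is 30 mm high and stands on the bench
- packer_b_mid (a point): centre of the middle one of three loose, identical hardwood packers lying exactly in a pile: each is a flat plate 90 x 60 x 10 mm (own x along the 90, y along the 60, z up), about 50 g, same look turned half round; the pile is 30 mm high and stands on the bench
- packer_c_mid (a point): centre of the top one of three loose, identical hardwood packers lying exactly in a pile: each is a flat plate 90 x 60 x 10 mm (own x along the 90, y along the 60, z up), about 50 g, same look turned half round; the pile is 30 mm high and stands on the bench
- packer_box: open galvanised steel box fixed to the bench. Origin: centre of its underside, on the bench. Own x runs from its lipped end (towards the robot's left) to its far end, y to its left, z up. Inside 100 mm along x (-50 to +50), 66 mm along y (-33 to +33). Walls 2 mm thick, tops 48 mm up. A post at x = 35, y = 70 carries the keeper
- box_in (a point): centre of the box's inner floor, 8 mm above the bench. Each long side wall is cut away over its whole height from x = -32 to +32, as a gap for the fingers; there the floor is only 58 mm wide (-29 to +29)
- lip_edge (a point): middle of the inner edge of the folded lip, on its underside: box x = -34, 48 mm up. The lip is 2 mm thick and reaches 16 mm in from the -x wall, so the mouth is 84 mm long and the 90 x 30 mm pile cannot go in flat: it must enter tilted by about 21 degrees or more, its -x end down (30 degrees goes easily), and then levels inside
- keeper (a joint): turn of wing knob and keeper bar, rad, growing clockwise from above. Spring clicks hold it at 0 (parked, as at the start: bar roughly along box +x, clear of the mouth) and 1.40 (locked: bar along box -y, square across the mouth, over the packers). Stops at -0.15 and 1.6. Needs about 0.08 N m; beyond half-way the click pulls it on
- keeper_grip (a point): on the wing knob's vertical turning axis, 70 mm above the bench; own x along wing and bar to the bar's tip, turning with them. The wing is an upright fin 40 mm long, 12 mm thick, 54 to 82 mm above the bench, centred on the axis, to be pinched across its thickness. The bar under it is 10 mm wide, 50 to 54 mm above the bench, and reaches 60 mm from the axis
- mallet: wooden mallet lying on the bench, 280 mm long, head 60 x 110 x 60 mm. Origin near the middle of the handle, on the bench; x towards the head. Bystander
- sprinkler: yellow plastic sprinkler, 90 mm round foot, 130 mm cross arm, 78 mm high. Origin under its foot. Bystander
- pump: chrome hand pump with a press button on top, 84 mm round, 197 mm high. Origin under its foot. Bystander
Mind the look-alikes: they are no part of the job. What is shaped like the packer_box but orange or purple is not meant.

How it is judged:
On the way, in this order (a step that is already met when the one before it is completed fails the run):
1. all three packers together, tilted more than 0.3 rad, are inside the box mouth with their low end below the lip, the keeper still parked (angle between each of packer_a_mid, packer_b_mid, packer_c_mid's own z axis and vertical above 0.3 rad and x of packer_a_mid in the frame of packer_box between -0.035 and 0.035 m and y of packer_a_mid in the frame of packer_box between -0.015 and 0.015 m and x of packer_b_mid in the frame of packer_box between -0.035 and 0.035 m and y of packer_b_mid in the frame of packer_box between -0.015 and 0.015 m and x of packer_c_mid in the frame of packer_box between -0.035 and 0.035 m and y of packer_c_mid in the frame of packer_box between -0.015 and 0.015 m and z of packer_a_mid in the frame of packer_box below 0.058 m and value of joint keeper below 0.4 rad), for 0.05 s.
2. the three packers lie flat in the box, the keeper still parked (x of packer_a_mid in the frame of packer_box between -0.008 and 0.008 m and y of packer_a_mid in the frame of packer_box between -0.006 and 0.006 m and z of packer_a_mid in the frame of packer_box between 0.009 and 0.037 m and angle between each of packer_a_mid, packer_b_mid, packer_c_mid's own z axis and vertical below 0.08 rad and angle between the x axis of each of packer_a_mid, packer_b_mid, packer_c_mid and the x axis of packer_box, either way round below 0.1 rad and x of packer_b_mid in the frame of packer_box between -0.008 and 0.008 m and y of packer_b_mid in the frame of packer_box between -0.006 and 0.006 m and z of packer_b_mid in the frame of packer_box between 0.009 and 0.037 m and x of packer_c_mid in the frame of packer_box between -0.008 and 0.008 m and y of packer_c_mid in the frame of packer_box between -0.006 and 0.006 m and z of packer_c_mid in the frame of packer_box between 0.009 and 0.037 m and value of joint keeper below 0.4 rad), for 0.2 s.
At the end, for the whole second after the job is handed in: All three packers lie flat in the box (tilt under 0.08 rad, squared to the box within 0.1 rad, within 8 mm of its centre lengthwise and 6 mm crosswise, all below the lip), at rest, and the keeper stands at its locked click, 1.40 within 0.15 rad (x of packer_a_mid in the frame of packer_box between -0.008 and 0.008 m and y of packer_a_mid in the frame of packer_box between -0.006 and 0.006 m and z of packer_a_mid in the frame of packer_box between 0.009 and 0.037 m and angle between each of packer_a_mid, packer_b_mid, packer_c_mid's own z axis and vertical below 0.08 rad and angle between the x axis of each of packer_a_mid, packer_b_mid, packer_c_mid and the x axis of packer_box, either way round below 0.1 rad and x of packer_b_mid in the frame of packer_box between -0.008 and 0.008 m and y of packer_b_mid in the frame of packer_box between -0.006 and 0.006 m and z of packer_b_mid in the frame of packer_box between 0.009 and 0.037 m and x of packer_c_mid in the frame of packer_box between -0.008 and 0.008 m and y of packer_c_mid in the frame of packer_box between -0.006 and 0.006 m and z of packer_c_mid in the frame of packer_box between 0.009 and 0.037 m and linear speed of each of packer_a, packer_b, packer_c below 0.02 m/s and value of joint keeper between 1.25 and 1.55 rad); the robot touches nothing.
It fails at once if the mallet is shifted by more than 30 mm (distance of mallet from where it was at the start of the episode above 0.03 m).
It fails at once if the sprinkler is shifted by more than 30 mm (distance of sprinkler from where it was at the start of the episode above 0.03 m).
It fails at once if the pump is shifted by more than 30 mm (distance of pump from where it was at the start of the episode above 0.03 m).
It also fails if it takes over 61 s, if anything falls off the work surface, if the arm or the gripper's body presses on something with over 40 N, if the wrist force passes 120 N, or if a joint passes its speed limit or range.

## Robot

A 6-joint arm with a two-finger parallel gripper is mounted at the origin on the work surface. World frame = base frame: x ahead of the robot, y to its left, z up, the work surface at z = 0. Lengths are in m, angles in rad, forces in N, time in s.
With the tool pointing down it reaches from about 0.225 to 0.725 m from the base axis. Payload 3.1 kg.
Tool frame: the origin (TCP) lies on the centre line of the jaws, within the pads' length; the fingertips stand 25 mm ahead of it and the grasp point (between the pads) lies 6 mm ahead of it; z points along the fingers, y is the line along which they close (so a half turn about z gives the same grasp; the last joint's range is limited). The gripper opens to 85 mm and grips with 20 to 120 N. Pads are 22 mm wide; open, the fingers measure 114 mm over their backs; the gripper's body (76 mm by 85 mm) begins 54 mm behind the grasp point. The pads swing forward as they close: fully open they stand 13 mm farther back than shut.
Start: joints at [-1.399, 0.048, 0.099, 1.622, 0, 1.443], TCP at [0.155, -0.502, 0.219] pointing down, gripper open.
Joint ranges: [-2.91, 2.91], [-0.99, 1.94], [-1.21, 1.42], [-2.12, 2.29], [-1.49, 1.47], [-3.14, 3.14]. Speed limits (rad/s): [2.79, 2.79, 3.14, 3.14, 3.14, 3.14].

## Interface

Orientations are given as a rotation vector (axis times angle).
In Python, from plant import get_obs, grab_frame, camera_info, hand_in gives the robot as it stands.
- The arm moves only by the tool drive_tool, never from a script. Its argument "rows" is a list of rows, each a list of 6 numbers: the shift along the world's x, y, z in m, then the turn, a rotation vector about the world's x, y, z in degrees. A call has 1 to 12 rows; each row shifts and turns the commanded pose from where the row before left it; what a row does not reach is not made up. A row lasts 1/8 s, in which the tool goes at most 62.5 mm and 10.7 degrees, less where a joint would pass 70% of its speed; a pose out of reach is approached as far as the arm can. A call with a gripper value outside its range is refused whole. "fingers" is the opening, from -1 (shut) to 1 (fully open), set as the call begins (left out, the last holds). The fingers move at their own pace and stop on an object; "grip_force" is the grip in N (left out, the last holds). Time passes only in rows, so rows that do not move let the fingers close. It gives the time, the measured TCP pose, the force, the opening and the grip force at its end, in the units of the state.
- get_obs(): the state, without advancing time (a new reading comes with each control period).
- grab_frame(name): name is "scene" or "top" or "wrist"; returns (picture, depth): 400x640x3 uint8, blue, green, red; 400x640 float32, m along the optical axis (not along the pixel's ray), 0 where there is no reading.
- camera_info(name): a dict with "vfov" (degrees; the focal length in pixels is half the picture's height over the tangent of half this angle, whatever the lens; pixels are square), "cx", "cy" (the principal point, pixels), "distortion" ([k1, k2, p1, p2, k3] as OpenCV has them; the pictures are not rectified), "cam_to_world" (4x4, takes a point from camera to world coordinates). Camera axes: x right, y down, z forward; pixel columns grow to the right and rows downward; lengths in m; the calibration is good to about 2 mm. A picture is of the moment at which its call begins: read the wrist's pose just before it. camera_info takes no time and is no camera call; for the wrist camera it gives the pose at the moment of the call.
- hand_in(): hands the job in; it is judged then, once.
The state is a dict: "t": time; "joints": joint angles; "joint_velocities": joint speeds; "effort": joint torques, N m; "tcp_pos": TCP position; "tcp_rot": TCP orientation; "contact_force": force on the tool from outside, world axes, zero at the start; "ft_torque": the same for the moment, N m; "width": opening from 0.0 (shut) to 1.0 (fully open); "finger_force": force on a finger pad.
Only numpy, scipy, OpenCV 4.12 (cv2) and the standard library are available. Lean on these libraries where they do the work, as an engineer would, in place of code of your own. Each camera call takes 0.05 s, during which the arm holds its last target. There are 200 camera calls.

## Working session

There is one attempt and no reset: what is moved stays moved. The work goes in short steps, Python scripts to look and compute and a tool call to move; the robot and the scene stay as the last step left them, time stands still between calls to the robot, and variables do not carry over. Pictures are saved under pics/ and viewed, at most 10 in all, crops included, and the job is handed in when it is done.

Besides the shell and the picture viewer there is one more tool, called after "Emit:" by a JSON object that holds its "name" and its "arguments". drive_tool: Moves the arm, as the interface text tells. Its arguments: {"type":"object","properties":{"rows":{"type":"array"},"fingers":{"type":"number"},"grip_force":{"type":"number"}},"required":["rows"]}

```bash
mkdir -p pics
cat > h.py <<'E'
import numpy as np, cv2
from plant import *
def K(n):
    c=camera_info(n); f=200/np.tan(np.radians(c["vfov"]/2))
    return np.array([[f,0,c["cx"]],[0,f,c["cy"]],[0,0,1]]),np.array(c["distortion"],float),np.array(c["cam_to_world"])
def ray(n,uv,c=None):
    k,d,T=c or K(n); p=cv2.undistortPoints(np.array(uv,float).reshape(-1,1,2),k,d)[:,0]
    r=np.c_[p,np.ones(len(p))]@T[:3,:3].T
    return T[:3,3],r
def onz(n,uv,z,c=None):
    o,r=ray(n,uv,c); return o+r*((z-o[2])/r[:,2])[:,None]
def withdepth(n,uv,D,c=None):
    o,r=ray(n,uv,c); return np.array([o+r[i]*np.median(D[int(v)-1:int(v)+2,int(u)-1:int(u)+2]) for i,(u,v) in enumerate(uv)])
E
python3 - <<'E'
from h import *
for n in ["scene","top"]:
    im,D=grab_frame(n); cv2.imwrite(f"pics/{n}0.png",im); np.save(f"{n}0.npy",D); k,d,T=K(n); print(n,k[0,0],d,T.round(3))
print(get_obs())
E
```

```text
scene 387.2998890801665 [-0.05864324  0.          0.          0.          0.        ] [[ 0.155  0.611 -0.776  1.288]
 [ 0.988 -0.11   0.11  -0.095]
 [-0.018 -0.784 -0.621  0.677]
 [ 0.     0.     0.     1.   ]]
top 446.1906450915786 [-0.04564478  0.          0.          0.          0.        ] [[-0.038 -0.978  0.205  0.294]
 [-0.999  0.038 -0.005  0.007]
 [-0.003 -0.205 -0.979  1.309]
 [ 0.     0.     0.     1.   ]]
{'t': 0.1, 'joints': array([-1.39880371e+00,  4.86711415e-02,  9.77267107e-02,  1.62197410e+00,
        2.33299704e-05,  1.44300965e+00]), 'joint_velocities': array([-0.00033377, -0.00159164,  0.00336118, -0.00092893,  0.00155445,
       -0.0005414 ]), 'effort': array([ 3.17436970e-03, -3.39851725e+01,  3.20935357e+01,  1.58297969e-02,
        1.10043234e-05,  1.32346230e-06]), 'tcp_pos': array([ 0.15494029, -0.50101471,  0.21822317]), 'tcp_rot': array([-3.10426934e+00, -4.68813999e-01,  3.70126813e-05]), 'contact_force': array([-0.21514458,  0.26108299, -0.12272106]), 'ft_torque': array([-0.0218593 ,  0.02336567,  0.00450696]), 'finger_force': 0.0, 'width': 1.0010776296626216}
```

View pics/top0.png

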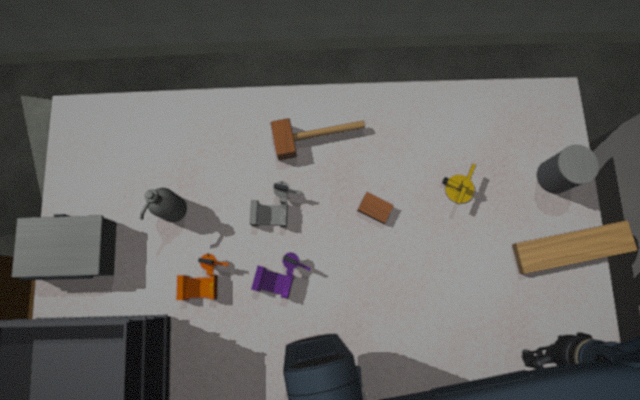

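View pics/scene0.png

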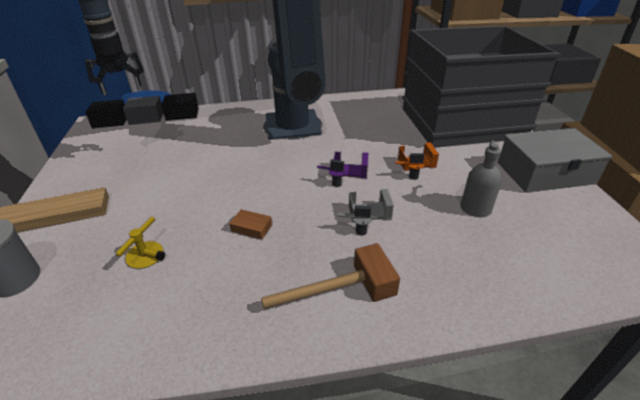

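The top view has three boxes of this shape: grey at (268,213), purple at (272,282) and orange at (197,287). Only the grey one is galvanised, so it is the one meant. The packer pile is at (375,207). An enlarged crop comes next to confirm.

Run:
```python
from h import *
im=cv2.imread("pics/top0.png"); c=im[165:240,240:400]
c=cv2.resize(c,None,fx=5,fy=5,interpolation=cv2.INTER_CUBIC); cv2.imwrite("pics/top_crop.png",c)
D=np.load("top0.npy")
print(withdepth("top",[(375,207),(268,213),(256,213)],D))
print(onz("top",[(375,207)],.03))
```

```text
[[ 0.53872574 -0.15929269  0.03068046]
 [ 0.53677014  0.1557729   0.01003082]
 [ 0.53155239  0.18639745  0.04505861]]
[[ 0.53885583 -0.15938122  0.03      ]]
```

View pics/top_crop.png

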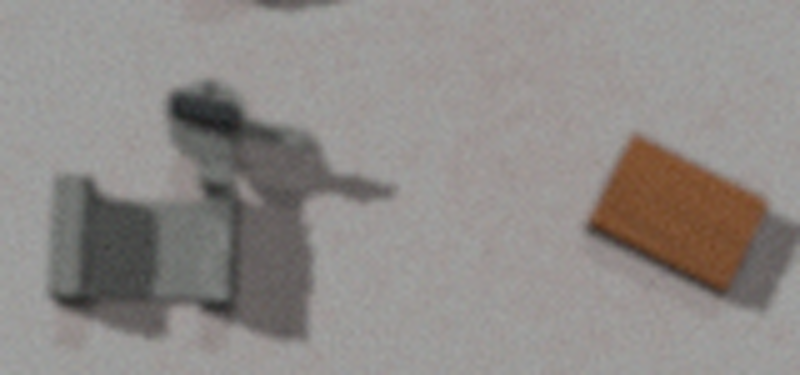

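The crop confirms the grey box with its lip at the left and the post and wing at crop (205,105). The bar points right, and the pile's top face has corners at crop (637,135), (765,203), (727,290) and (592,223).

Run:
```python
from h import *
f=lambda p:[(240+(x+.5)/5-.5,165+(y+.5)/5-.5) for x,y in p]
P=onz("top",f([(637,135),(765,203),(727,290),(592,223)]),.03);print(P.round(4),P.mean(0))
e=P[1]-P[0]+P[2]-P[3];s=P[3]-P[0]+P[2]-P[1];print(np.linalg.norm(e)/2,np.linalg.norm(s)/2,np.degrees(np.arctan2(e[1],e[0])),np.degrees(np.arctan2(s[1],s[0])))
# scene check of pile top center
print(withdepth("scene",[(251,218)],np.load("scene0.npy")))
# box: outer corners of left (lip) edge and right wall at z .048-.05
B=onz("top",f([(55,178),(92,178),(52,300),(90,300),(235,200),(233,300),(205,105)]),.049);print(B.round(4))
```

```text
[[ 0.5859 -0.1387  0.03  ]
 [ 0.5422 -0.2113  0.03  ]
 [ 0.4917 -0.1855  0.03  ]
 [ 0.5342 -0.1093  0.03  ]] [ 0.53850287 -0.16121531  0.03      ]
0.08594727891331963 0.05806111358006221 -120.10668277191515 151.6539797442606
[[ 0.53567288 -0.15846307  0.02849659]]
[[0.569  0.2012 0.049 ]
 [0.5682 0.1797 0.049 ]
 [0.4977 0.2033 0.049 ]
 [0.4969 0.1816 0.049 ]
 [0.5521 0.0973 0.049 ]
 [0.4938 0.0998 0.049 ]
 [0.6091 0.1135 0.049 ]]
```

Emit:
{"name": "drive_tool", "arguments": {"rows": [[0.02,0.018,0,0,0,-6],[0.02,0.018,0,0,0,-7],[0.02,0.018,0,0,0,-7],[0.02,0.018,0,0,0,-7],[0.02,0.018,0,0,0,-7],[0.02,0.018,0,0,0,-7],[0.02,0.018,0,0,0,-7],[0.02,0.018,0,0,0,-7],[0.02,0.018,0,0,0,-7],[0.02,0.018,0,0,0,-7],[0.02,0.018,0,0,0,-7],[0.02,0.018,0,0,0,-7]], "fingers": 1}}

```text
t: 1.6
tcp_pos: [0.3153, -0.3379, 0.2187]
tcp_rot: [-2.675, 1.502, -0.057]
contact_force: [0.5, -1.0, 0.4]
width: 1.001
finger_force: 0.0
```

Emit:
{"name": "drive_tool", "arguments": {"rows": [[0.02,0.017,0,0,0,-7],[0.02,0.017,0,0,0,-7],[0.02,0.017,0,0,0,-7],[0.02,0.017,0,0,0,-7],[0.02,0.017,0,0,0,-7],[0.018,0.016,0,0,0,-7],[0.015,0.014,0,0,0,-6],[0.01,0.01,0,0,0,-6],[0,0,0,0,0,0],[0,0,0,0,0,0]]}}

```text
t: 2.85
tcp_pos: [0.1583, -0.285, 0.221]
tcp_rot: [-1.973, 2.102, -0.353]
contact_force: [0.2, 0.1, 0.3]
width: 0.997
finger_force: 0.0
```

Run:
```python
from h import *
from scipy.spatial.transform import Rotation as R
import pickle
c=K("wrist");im,D=grab_frame("wrist"); cv2.imwrite("pics/w1.png",im); pickle.dump((c,D),open("w1.pkl","wb"))
o=get_obs();m=R.from_rotvec(o["tcp_rot"]).as_matrix();print(o["t"],o["tcp_pos"],m.round(3),np.degrees(o["joints"]).round(1),np.degrees(np.arctan2(m[1,1],m[0,1])))
```

```text
2.9 [ 0.15848865 -0.28495587  0.22098711] [[-0.061 -0.941  0.333]
 [-0.998  0.06  -0.014]
 [-0.007 -0.333 -0.943]] [-93.6 -34.  -25.5  99.   19.5 179.9] 176.33019202538154
```

View pics/w1.png

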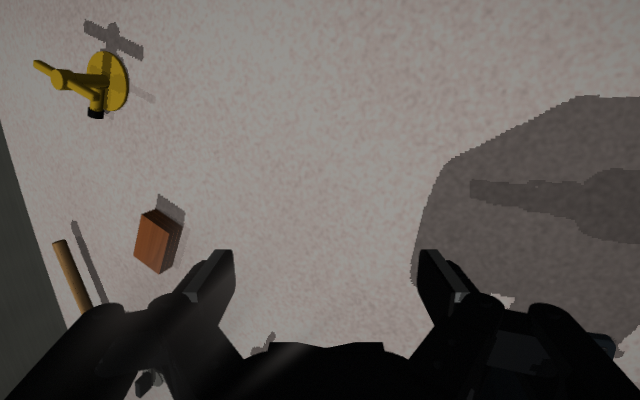

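The wrist reached its turn limit because I turned it the wrong way. The view shows the pile at (158,240) and the sprinkler at (95,80), both untouched. I'll level the tool and turn it back the other way.

Emit:
{"name": "drive_tool", "arguments": {"rows": [[0.02,0,0,0,6.5,0],[0.02,0,0,0,6.5,0],[0.02,0,0,0,6.5,0],[0.01,0,0,0,0,5],[0.01,0,0,0,0,7],[0.015,0.005,0,0,0,7],[0.015,0.005,0,0,0,7],[0.015,0.005,0,0,0,7],[0.015,0.005,0,0,0,7],[0.015,0.005,0,0,0,7],[0.015,0.005,0,0,0,7],[0,0,0,0,0,7]]}}

```text
t: 4.4
tcp_pos: [0.2167, -0.2534, 0.2212]
tcp_rot: [-2.967, 0.71, -0.037]
contact_force: [-0.8, 0.1, 0.4]
width: 1.001
finger_force: 0.0
```

Emit:
{"name": "drive_tool", "arguments": {"rows": [[0.018,0.008,0,0,0,7],[0.018,0.008,0,0,0,7],[0.018,0.008,0,0,0,7],[0.018,0.008,0,0,0,7],[0.018,0.008,0,0,0,7],[0.018,0.008,0,0,0,7],[0.018,0.008,0,0,0,7],[0.018,0.008,0,0,0,7],[0.018,0.008,0,0,0,7],[0.018,0.008,0,0,0,7],[0.018,0.008,0,0,0,7],[0,0,0,0,0,7]]}}

```text
t: 5.9
tcp_pos: [0.4151, -0.1644, 0.2204]
tcp_rot: [-2.685, -1.46, 0.065]
contact_force: [0.4, -0.2, -0.3]
width: 1.0
finger_force: 0.0
```

```bash
cat >> h.py <<'E'
from scipy.spatial.transform import Rotation as R
def st():
    o=get_obs();m=R.from_rotvec(o["tcp_rot"]).as_matrix()
    print("t",o["t"],"pos",o["tcp_pos"].round(4),"zaxis",m[:,2].round(3),"yang",np.degrees(np.arctan2(m[1,1],m[0,1])).round(2),"j",np.degrees(o["joints"]).round(1),"F",o["contact_force"].round(1),"w",round(o["width"],3),"ff",o["finger_force"])
    return o,m
E
python3 -c "from h import *;st()"
```

```text
t 5.9 pos [ 0.4151 -0.1644  0.2204] zaxis [-0.078  0.054 -0.996] yang -32.92 j [-30.5  -2.9  -0.   98.2   0.4  92.4] F [ 0.4 -0.2 -0.3] w 1.0 ff 0.0
```

Emit:
{"name": "drive_tool", "arguments": {"rows": [[0.02,0,0,-1,-1.5,1],[0.02,0,0,-1,-1.5,1],[0.02,0,0,-1.1,-1.5,1],[0.02,0.001,0,0,0,0],[0.02,0.001,0,0,0,0],[0.018,0.001,0,0,0,0],[0.005,0.001,0,0,0,0],[0,0,0,0,0,0],[0,0,0,0,0,0]]}}

```text
t: 7.02
tcp_pos: [0.5357, -0.1617, 0.2217]
tcp_rot: [2.724, 1.56, -0.001]
contact_force: [0.1, 1.0, 0.1]
width: 1.002
finger_force: 0.0
```

Run:
```python
from h import *
import pickle
st();c=K("wrist");im,D=grab_frame("wrist"); cv2.imwrite("pics/w2.png",im); pickle.dump((c,D),open("w2.pkl","wb"));print(c[2].round(3))
```

```text
t 7.025 pos [ 0.5357 -0.1617  0.2217] zaxis [ 0.001 -0.003 -1.   ] yang -30.41 j [-23.6   7.9  11.5  93.5  -0.1  96.8] F [0.1 1.  0.1] w 1.002 ff 0.0
[[ 0.862 -0.486 -0.142  0.572]
 [-0.506 -0.827 -0.246 -0.098]
 [ 0.003  0.284 -0.959  0.376]
 [ 0.     0.     0.     1.   ]]
```

View pics/w2.png

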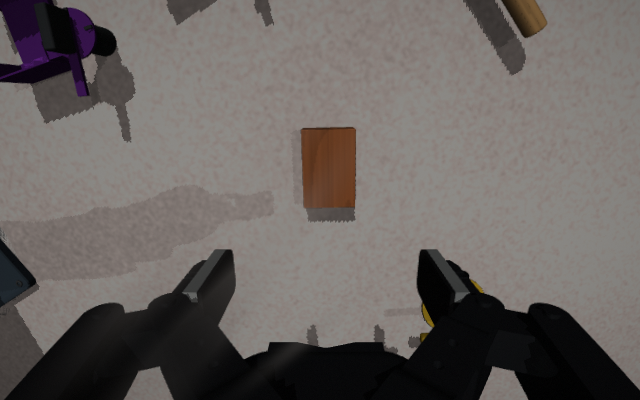

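The wrist view shows the pile's top face with corners near (303,128), (355,128), (356,208) and (303,208). It is nearly square to the fingers.

Run:
```python
from h import *
import pickle
c,D=pickle.load(open("w2.pkl","rb")); im=cv2.imread("pics/w2.png").astype(int)
m=((im[...,2]-im[...,0]>50)&(np.indices(im.shape[:2])[0]<240)&(np.indices(im.shape[:2])[0]>110)&(abs(np.indices(im.shape[:2])[1]-330)<60)).astype(np.uint8)
vs,us=np.nonzero(m);k,d,T=c
P=onz(0,np.c_[us,vs],.03,c)
print(cv2.minAreaRect((P[:,:2]*1000).astype(np.float32)))
cor=[(303,128),(355,128),(356,208),(303,208)]
P=onz(0,cor,.03,c);print(P.round(4),P.mean(0));e=P[2]-P[1]+P[3]-P[0];print(np.linalg.norm(e)/2,np.degrees(np.arctan2(e[1],e[0])))
print(withdepth(0,[(330,170),(330,150),(330,190)],D,c))
```

```text
((540.7215576171875, -159.94122314453125), (89.4111099243164, 58.83030319213867), 60.31346893310547)
[[ 0.5395 -0.1073  0.03  ]
 [ 0.5883 -0.1359  0.03  ]
 [ 0.545  -0.2167  0.03  ]
 [ 0.4916 -0.1853  0.03  ]] [ 0.54109803 -0.16129739  0.03      ]
0.0915771945955085 -119.86681425727765
[[ 0.54145943 -0.1623085   0.02997147]
 [ 0.55279492 -0.14281544  0.03012505]
 [ 0.52973251 -0.18247169  0.03002793]]
```

Emit:
{"name": "drive_tool", "arguments": {"rows": [[0.005,0.001,-0.02,0,0,0.5],[0,0,-0.03,0,0,0],[0,0,-0.03,0,0,0],[0,0,-0.03,0,0,0],[0,0,-0.03,0,0,0],[0,0,-0.025,0,0,0],[0,0,-0.015,0,0,0],[0,0,-0.01,0,0,0],[0,0,-0.005,0,0,0],[0,0,0,0,0,0],[0,0,0,0,0,0]]}}

```text
t: 8.45
tcp_pos: [0.5418, -0.161, 0.0275]
tcp_rot: [2.716, 1.571, 0.001]
contact_force: [-0.0, -0.5, 0.7]
width: 0.998
finger_force: 0.0
```

Emit:
{"name": "drive_tool", "arguments": {"rows": [[0,0,0,0,0,0],[0,0,0,0,0,0],[0,0,0,0,0,0],[0,0,0,0,0,0],[0,0,0,0,0,0],[0,0,0,0,0,0],[0,0,0,0,0,0],[0,0,0,0,0,0]], "fingers": -1, "grip_force": 70}}

```text
t: 9.45
tcp_pos: [0.541, -0.1607, 0.0265]
tcp_rot: [2.717, 1.572, -0.001]
contact_force: [-0.4, -0.5, 0.5]
width: 0.001
finger_force: 0.0
```

```bash
python3 -c "from h import *;st()"
```

```text
t 9.45 pos [ 0.541  -0.1607  0.0265] zaxis [ 0.001 -0.003 -1.   ] yang -29.9 j [-23.3  11.1  -7.4  71.5  -0.1  96.6] F [-0.4 -0.5  0.5] w 0.001 ff 0.0
```

Run:
```python
from h import *
im,D=grab_frame("wrist"); im2,D2=grab_frame("scene")
a=cv2.resize(im,(640,400)); b=cv2.resize(im2[150:300,150:390],(800,500)); cv2.imwrite("pics/m3.png",np.vstack([cv2.resize(im[:,100:560],(345,300)),cv2.resize(b[100:450,100:500],(345,300))]))
```

```text
(no output)
```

View pics/m3.png

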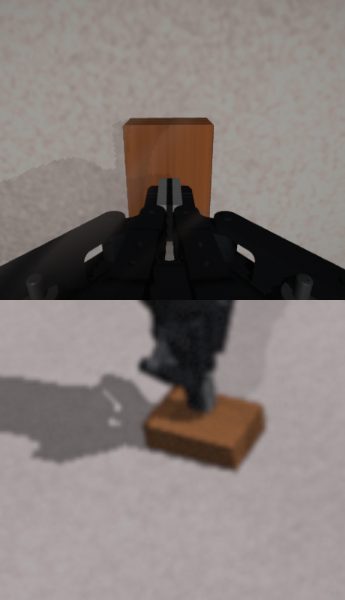

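The wrist view (top) and scene view (bottom) show the fingers shut on top of the pile instead of around it, and the pile looks undisturbed. I'll measure the actual fingertip height with depth.

Run:
```python
from h import *
st()
im,D=grab_frame("scene"); k,d,T=K("scene")
vs,us=np.mgrid[150:260,200:300]; uv=np.c_[us.ravel(),vs.ravel()]
o,r=ray("scene",uv); P=o+r*D[150:260,200:300].ravel()[:,None]
B=im[150:260,200:300].reshape(-1,3).astype(int)
dark=(B.max(1)<70)&(abs(P[:,0]-.54)<.08)&(abs(P[:,1]+.16)<.06)&(P[:,2]<.15)
Q=P[dark]
for z in np.arange(0,.15,.01):
    s=Q[(Q[:,2]>=z)&(Q[:,2]<z+.01)]
    if len(s): print(round(z,2),len(s),s.mean(0).round(3),s.min(0).round(3),s.max(0).round(3))
br=(B[:,2]-B[:,0]>25); br&=(abs(P[:,0]-.54)<.08)&(abs(P[:,1]+.16)<.08); Q=P[br]; print(Q.min(0),Q.max(0),np.median(Q[:,2]),br.sum())
big=cv2.resize(im[195:255,215:285],None,fx=8,fy=8,interpolation=cv2.INTER_CUBIC); cv2.imwrite("pics/s4.png",big)
```

```text
t 9.55 pos [ 0.541  -0.1607  0.0265] zaxis [ 0.001 -0.003 -1.   ] yang -29.9 j [-23.3  11.1  -7.4  71.5  -0.1  96.6] F [0.4 0.7 0.2] w 0.001 ff 0.0
0.0 50 [ 0.568 -0.174  0.007] [ 0.546 -0.212  0.003] [ 0.591 -0.14   0.01 ]
0.01 90 [ 0.567 -0.176  0.015] [ 0.547 -0.211  0.01 ] [ 0.588 -0.139  0.02 ]
0.02 64 [ 0.556 -0.176  0.025] [ 0.519 -0.212  0.02 ] [ 0.59  -0.14   0.029]
0.03 3 [ 0.544 -0.165  0.035] [ 0.535 -0.176  0.03 ] [ 0.549 -0.157  0.04 ]
0.04 9 [ 0.553 -0.163  0.047] [ 0.549 -0.171  0.045] [ 0.559 -0.157  0.05 ]
0.05 24 [ 0.555 -0.162  0.055] [ 0.551 -0.171  0.05 ] [ 0.56 -0.15  0.06]
0.06 19 [ 0.555 -0.163  0.064] [ 0.549 -0.172  0.061] [ 0.559 -0.155  0.069]
0.07 9 [ 0.555 -0.156  0.074] [ 0.55  -0.161  0.07 ] [ 0.558 -0.151  0.079]
0.08 46 [ 0.554 -0.156  0.086] [ 0.528 -0.176  0.08 ] [ 0.577 -0.139  0.09 ]
0.09 48 [ 0.556 -0.156  0.094] [ 0.521 -0.172  0.09 ] [ 0.586 -0.132  0.1  ]
0.1 79 [ 0.554 -0.155  0.105] [ 0.511 -0.186  0.1  ] [ 0.592 -0.128  0.11 ]
0.11 78 [ 0.552 -0.15   0.115] [ 0.508 -0.183  0.11 ] [ 0.595 -0.125  0.12 ]
0.12 113 [ 0.563 -0.16   0.125] [ 0.5   -0.197  0.12 ] [ 0.602 -0.121  0.13 ]
0.13 111 [ 0.57  -0.163  0.135] [ 0.5   -0.197  0.13 ] [ 0.601 -0.123  0.14 ]
0.14 92 [ 0.567 -0.162  0.144] [ 0.535 -0.185  0.14 ] [ 0.584 -0.133  0.15 ]
[ 0.48815777 -0.21143776 -0.00320907] [ 0.59037137 -0.10831641  0.09920906] 0.027639821771178685 770
```

View pics/s4.png

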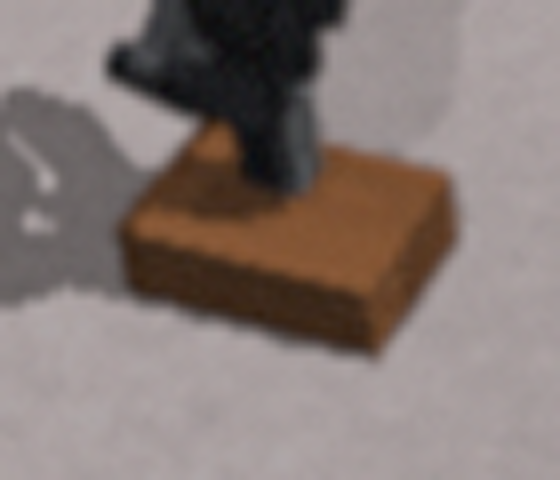

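The fingertips show at about z = 0.04, over the pile, while the reported TCP puts them at 0.002. I'll compare against the wrist camera.

Run:
```python
from h import *
import pickle
o,m=st()
c=K("wrist"); im,D=grab_frame("wrist"); print(c[2][:3,3], "cam-tcp in tool", m.T@(c[2][:3,3]-o["tcp_pos"]), "tool-cam R", (m.T@c[2][:3,:3]).round(3))
print("pile/bench", withdepth(0,[(310,180),(320,200),(340,190),(100,60),(500,60)],D,c))
# finger points in tool frame
def tool(c,D,pos,m,box):
    v,u=np.mgrid[box[0]:box[1],box[2]:box[3]]; uv=np.c_[u.ravel(),v.ravel()]; og,r=ray(0,uv,c); d=D[box[0]:box[1],box[2]:box[3]].ravel()
    return ((og+r*d[:,None])-pos)@m, d
P,d=tool(c,D,o["tcp_pos"],m,(235,300,300,350)); q=P[(d>0)&(d<.3)]; q=q[abs(q[:,1])<.02]
h=np.argsort(-q[:,2]); print("shut: closest-to-tip pts (tool)", q[h[:400:40]].round(4))
c2,D2=pickle.load(open("w2.pkl","rb")); m2=R.from_rotvec([2.724,1.56,-.001]).as_matrix()
P,d=tool(c2,D2,np.array([.5357,-.1617,.2217]),m2,(240,300,180,470)); q=P[(d>0)&(d<.3)]; h=np.argsort(-q[:,2]); print("open", q[h[:400:40]].round(4))
```

```text
t 9.6 pos [ 0.541  -0.1607  0.0265] zaxis [ 0.001 -0.003 -1.   ] yang -29.9 j [-23.3  11.1  -7.4  71.5  -0.1  96.6] F [ 0.4 -0.4  0. ] w -0.001 ff 0.0
[ 0.57709203 -0.09702454  0.18095077] cam-tcp in tool [ 0.07292077 -0.00018082 -0.15457118] tool-cam R [[ 0.    -0.959 -0.282]
 [ 1.     0.     0.001]
 [-0.001 -0.282  0.959]]
pile/bench [[ 5.52819083e-01 -1.24449937e-01  3.00392280e-02]
 [ 5.51870234e-01 -1.35930862e-01  2.98453521e-02]
 [ 5.63201721e-01 -1.36350065e-01  3.00416452e-02]
 [ 4.82045882e-01 -1.31610240e-02 -4.10468783e-04]
 [ 6.72735670e-01 -1.23590371e-01 -5.87414678e-04]]
shut: closest-to-tip pts (tool) [[ 0.0064  0.0033 -0.0015]
 [ 0.0006  0.0102 -0.0028]
 [ 0.0019 -0.011  -0.0031]
 [ 0.0066 -0.002  -0.0032]
 [ 0.0049 -0.0083 -0.0034]
 [ 0.0056  0.0116 -0.0035]
 [ 0.0079 -0.0098 -0.0037]
 [ 0.008  -0.003  -0.0038]
 [ 0.0018  0.0112 -0.0041]
 [ 0.0046 -0.0098 -0.0051]]
open [[ 0.0008  0.0432 -0.024 ]
 [-0.0066 -0.0428 -0.0258]
 [ 0.0095  0.0425 -0.0269]
 [ 0.0038 -0.0427 -0.0276]
 [ 0.0037 -0.0426 -0.0283]
 [ 0.0118 -0.048  -0.0287]
 [ 0.012   0.0434 -0.0292]
 [-0.0096 -0.0429 -0.0296]
 [ 0.012  -0.0466 -0.0301]
 [ 0.0018  0.0421 -0.0305]]
```

The arm pose agrees with both cameras: the pile top reads 0.030. The real fingertips are about 36 mm shorter than the text says, at tool z of about -0.024 open and -0.011 shut. I'll reopen and go lower, with all grasp heights shifted accordingly.

Emit:
{"name": "drive_tool", "arguments": {"rows": [[0,0,0.02,0,0,0],[0,0,0.01,0,0,0],[0,0,0,0,0,0],[0,0,0,0,0,0],[0,0,0,0,0,0],[0,0,0,0,0,0],[0,0,0,0,0,0],[0,0,0,0,0,0]], "fingers": 1}}

```text
t: 10.65
tcp_pos: [0.541, -0.1607, 0.0564]
tcp_rot: [2.717, 1.572, -0.001]
contact_force: [0.2, -0.6, 0.4]
width: 1.0
finger_force: 0.0
```

Emit:
{"name": "drive_tool", "arguments": {"rows": [[0,0,-0.02,0,0,0],[0,0,-0.02,0,0,0],[0,0,-0.01,0,0,0],[0,0,-0.01,0,0,0],[0,0,-0.004,0,0,0],[0,0,-0.003,0,0,0],[0,0,0,0,0,0],[0,0,0,0,0,0]]}}

```text
t: 11.65
tcp_pos: [0.5414, -0.1609, -0.01]
tcp_rot: [2.716, 1.571, -0.0]
contact_force: [0.5, 0.1, -0.5]
width: 1.0
finger_force: 0.0
```

```bash
cat >> h.py <<'E'
def tips(n="wrist",vmax=320):
    o,m=st(); c=K("wrist"); im,D=grab_frame("wrist")
    v,u=np.mgrid[150:vmax,120:520]; uv=np.c_[u.ravel(),v.ravel()]; og,r=ray(0,uv,c); d=D[150:vmax,120:520].ravel()
    W=og+r*d[:,None]; P=(W-o["tcp_pos"])@m; B=im[150:vmax,120:520].reshape(-1,3).astype(int)
    return o,m,c,im,D,W,P,B,d
E
python3 - <<'E'
from h import *
o,m,c,im,D,W,P,B,d=tips()
f=(d>0)&(B.max(1)<90)&(B.max(1)-B.min(1)<15)&(abs(P[:,0])<.015)&(P[:,2]<.05)
for s in (1,-1):
    q=P[f&(s*P[:,1]>.025)&(s*P[:,1]<.06)]; print(s,len(q),np.sort(q[:,2])[::-1][:60:10].round(4),"inner y",np.sort(abs(q[:,1]))[:50:10].round(4))
b=(B[:,2]-B[:,0]>50)&(d>0); print("pile y in tool",P[b].min(0),P[b].max(0))
E
```

```text
t 11.65 pos [ 0.5414 -0.1609 -0.01  ] zaxis [ 0.002 -0.003 -1.   ] yang -29.9 j [-23.3  12.7  -9.8  67.4  -0.1  96.6] F [ 0.5  0.1 -0.5] w 1.0 ff 0.0
1 3873 [-0.0088 -0.0095 -0.01   -0.0106 -0.0254 -0.0259] inner y [0.0365 0.0378 0.0382 0.0388 0.0391]
-1 4000 [-0.0085 -0.009  -0.0093 -0.0094 -0.0095 -0.0096] inner y [0.0369 0.0379 0.0385 0.039  0.0394]
pile y in tool [-0.01717467 -0.0308405  -0.04218725] [ 0.04456829  0.02890079 -0.01335288]
```

Emit:
{"name": "drive_tool", "arguments": {"rows": [[0,0,-0.003,0,0,0],[0,0,-0.003,0,0,0],[0,0,0,0,0,0],[0,0,0,0,0,0]]}}

```text
t: 12.2
tcp_pos: [0.541, -0.1607, -0.0166]
tcp_rot: [2.717, 1.572, -0.001]
contact_force: [0.3, 0.4, -1.3]
width: 0.998
finger_force: 0.0
```

Emit:
{"name": "drive_tool", "arguments": {"rows": [[0,0,0,0,0,0],[0,0,0,0,0,0],[0,0,0,0,0,0],[0,0,0,0,0,0],[0,0,0,0,0,0],[0,0,0,0,0,0],[0,0,0,0,0,0]], "fingers": -1, "grip_force": 70}}

```text
t: 13.08
tcp_pos: [0.5415, -0.1609, -0.0161]
tcp_rot: [2.716, 1.572, -0.0]
contact_force: [0.8, 1.5, 3.6]
width: 0.686
finger_force: 76.9
```

Emit:
{"name": "drive_tool", "arguments": {"rows": [[0,0,0.005,0,0,0],[0,0,0.01,0,0,0],[0,0,0.015,0,0,0],[0,0,0.02,0,0,0],[0,0,0.02,0,0,0],[0,0,0.02,0,0,0],[0,0,0.02,0,0,0],[0,0,0.02,0,0,0],[0,0,0.01,0,0,0],[0,0,0,0,0,0],[0,0,0,0,0,0]]}}

```text
t: 14.45
tcp_pos: [0.5405, -0.1605, 0.1227]
tcp_rot: [2.718, 1.572, -0.002]
contact_force: [-0.3, -0.3, -1.8]
width: 0.687
finger_force: 76.4
```

Run:
```python
from h import *
st()
im,D=grab_frame("scene")
vs,us=np.mgrid[130:270,180:320]; uv=np.c_[us.ravel(),vs.ravel()]
o,r=ray("scene",uv); P=o+r*D[130:270,180:320].ravel()[:,None]; B=im[130:270,180:320].reshape(-1,3).astype(int)
b=(B[:,2]-B[:,0]>25)&(abs(P[:,0]-.54)<.08)&(abs(P[:,1]+.16)<.08); print(P[b].min(0),P[b].max(0),b.sum())
# box from initial frames: depth cloud of top, gray box region, z>.035
D=np.load("top0.npy"); im=cv2.imread("pics/top0.png")
v,u=np.mgrid[185:235,240:300]; og,r=ray("top",np.c_[u.ravel(),v.ravel()]); P=og+r*D[185:235,240:300].ravel()[:,None]
l=P[(P[:,2]>.043)&(P[:,2]<.055)&(P[:,0]<.58)]; 
L=l[l[:,1]>.15]; print("lip",len(L),cv2.minAreaRect((L[:,:2]*1000).astype(np.float32)),L.mean(0)); F=l[l[:,1]<.125]; print("far",len(F),F.mean(0),F.min(0),F.max(0))
fl=P[(abs(P[:,2]-.008)<.003)&(abs(P[:,1]-.15)<.045)&(abs(P[:,0]-.533)<.045)]; print("floor",len(fl),fl.mean(0),fl.min(0),fl.max(0))
w=P[(P[:,2]>.06)&(P[:,2]<.1)]; print("wing",len(w),w.mean(0),cv2.minAreaRect((w[:,:2]*1000).astype(np.float32)))
```

```text
t 14.45 pos [ 0.5405 -0.1605  0.1227] zaxis [-0.001 -0.002 -1.   ] yang -29.9 j [-23.3   8.5   0.9  82.4  -0.1  96.6] F [-0.3 -0.3 -1.8] w 0.687 ff 76.35740015655756
[ 0.51280536 -0.21218375  0.14123804] [ 0.59552402 -0.10849576  0.2132986 ] 626
lip 145 ((534.71435546875, 193.81674194335938), (19.952056884765625, 70.02948760986328), 86.70835876464844) [0.53575944 0.19395746 0.05076638]
far 67 [0.55203917 0.10605064 0.04818164] [0.49326565 0.09822379 0.04335061] [0.57991216 0.12174182 0.05484571]
floor 428 [0.53297024 0.14867206 0.00836833] [0.48869804 0.10515118 0.00502223] [0.57699537 0.19215801 0.01099345]
wing 73 [0.59656728 0.10878979 0.07858528] ((598.5743408203125, 109.41995239257812), (42.1943359375, 12.849645614624023), 76.64826202392578)
```

Emit:
{"name": "drive_tool", "arguments": {"rows": [[0,0.015,0.01,0,0,2.5],[-0.001,0.025,0.01,0,0,3],[-0.001,0.025,0,0,0,3],[-0.001,0.025,0,0,0,3],[-0.001,0.025,0,0,0,3],[-0.001,0.025,0,0,0,3],[-0.001,0.025,0,0,0,3],[-0.001,0.025,0,0,0,3],[-0.001,0.025,0,0,0,3],[0,0.015,0,0,0,0],[0,0.01,0,0,0,0],[0,0,0,0,0,0]]}}

```text
t: 16.0
tcp_pos: [0.533, 0.0797, 0.1436]
tcp_rot: [2.283, 2.154, -0.0]
contact_force: [0.6, -0.7, -1.0]
width: 0.691
finger_force: 76.3
```

Run:
```python
from h import *
import pickle
o,m=st();c=K("wrist");im,D=grab_frame("wrist"); cv2.imwrite("pics/w5.png",im); pickle.dump((c,D,o["tcp_pos"],m),open("w5.pkl","wb"))
```

```text
t 16.0 pos [0.533  0.0797 0.1436] zaxis [ 0.002 -0.002 -1.   ] yang -3.35 j [ 1.5  4.5 -1.1 84.3 -0.1 94.8] F [ 0.6 -0.7 -1. ] w 0.691 ff 76.29240028560162
```

View pics/w5.png

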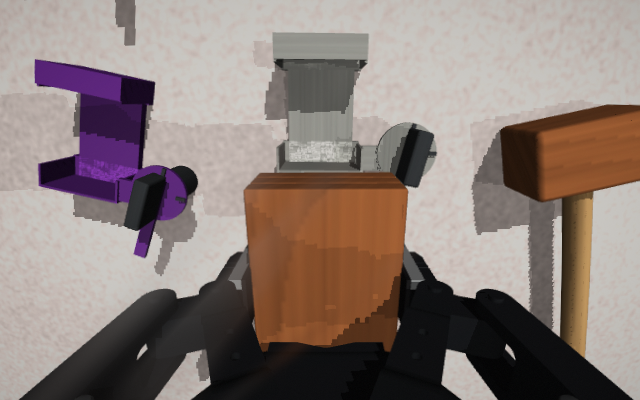

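This wrist view shows the galvanised box's lip with corners (273,34), (368,34), (369,59) and (274,60), and its floor strip at u = 287–354. The wing is at (414,155) and the held pile is at u = 247–407.

Run:
```python
from h import *
import pickle
c,D,pos,m=pickle.load(open("w5.pkl","rb")); im=cv2.imread("pics/w5.png")
print("lip dep",withdepth(0,[(321,47),(285,47),(358,47)],D,c).round(4))
P=onz(0,[(273,34),(368,34),(369,59.5),(274,60)],.05,c); print("lip",P.round(4),P.mean(0)); s=P[1]-P[0]+P[2]-P[3]; print("yang",np.degrees(np.arctan2(s[1],s[0])),np.linalg.norm(s)/2)
print("floor dep",withdepth(0,[(321,90),(321,120)],D,c).round(4))
print("floor edges",onz(0,[(287.5,100),(353.5,100),(288,135),(353,135)],.008,c).round(4))
v,u=np.mgrid[0:200,230:460];og,r=ray(0,np.c_[u.ravel(),v.ravel()],c);W=og+r*D[:200,230:460].ravel()[:,None]
L=W[(abs(W[:,2]-.05)<.004)&(W[:,1]>.16)&(W[:,1]<.22)];print("lip cloud",len(L),cv2.minAreaRect((L[:,:2]*1000).astype(np.float32)),np.median(L[:,2]))
L=W[(W[:,2]>.079)&(W[:,2]<.086)&(W[:,0]>.575)&(W[:,0]<.64)];print("wing top",len(L),cv2.minAreaRect((L[:,:2]*1000).astype(np.float32)),np.median(L[:,2]))
L=W[(abs(W[:,2]-.008)<.002)&(abs(W[:,1]-.15)<.035)&(abs(W[:,0]-.533)<.05)]
# pile in tool frame
v,u=np.mgrid[150:340,230:420];og,r=ray(0,np.c_[u.ravel(),v.ravel()],c);W=og+r*D[150:340,230:420].ravel()[:,None];B=im[150:340,230:420].reshape(-1,3).astype(int)
b=(B[:,2]-B[:,0]>40);T=(W[b]-pos)@m; Z=T[:,2]; top=T[Z<np.percentile(Z,5)+.004]; print("pile tool",T.min(0),T.max(0)," top plane z",np.median(top[:,2]),cv2.minAreaRect((top[:,:2]*1000).astype(np.float32)))
A=np.c_[top[:,:2],np.ones(len(top))];print("plane slope",np.linalg.lstsq(A,top[:,2],rcond=None)[0])
```

```text
lip dep [[0.5369 0.1938 0.0499]
 [0.5106 0.1953 0.0501]
 [0.5639 0.1922 0.0501]]
lip [[0.5027 0.2047 0.05  ]
 [0.5715 0.2006 0.05  ]
 [0.5718 0.1832 0.05  ]
 [0.5017 0.187  0.05  ]] [0.5369089  0.19386691 0.05      ]
yang -3.215394588470976 0.06954576909174422
floor dep [[0.5347 0.1655 0.0078]
 [0.533  0.1396 0.0077]]
floor edges [[0.5044 0.1588 0.008 ]
 [0.563  0.1553 0.008 ]
 [0.502  0.128  0.008 ]
 [0.5615 0.1245 0.008 ]]
lip cloud 2578 ((536.2415161132812, 193.7894287109375), (20.37113380432129, 70.46712493896484), 86.11685943603516) 0.04995528083073093
wing top 963 ((600.7921752929688, 111.8648452758789), (40.28029251098633, 12.832738876342773), 73.99225616455078) 0.08178507090206313
pile tool [-0.02281439 -0.03345368 -0.15456536] [0.0728802  0.05652626 0.14473412]  top plane z -0.04600382429904528 ((25.091325759887695, 0.38167572021484375), (95.57544708251953, 60.06517791748047), 0.2742881774902344)
plane slope [-0.06774652  0.00126233 -0.04544269]
```

Run:
```python
from h import *
import pickle
c,D,pos,m=pickle.load(open("w5.pkl","rb")); im=cv2.imread("pics/w5.png")
v,u=np.mgrid[170:345,230:420];d=D[170:345,230:420].ravel();og,r=ray(0,np.c_[u.ravel(),v.ravel()],c);W=og+r*d[:,None];B=im[170:345,230:420].reshape(-1,3).astype(int)
T=(W-pos)@m
b=(B[:,2]-B[:,0]>40)&(d>0)&(abs(T[:,2]+.03)<.025)
t=T[b&(v.ravel()>200)]
A=np.c_[t[:,:2],np.ones(len(t))];k=np.linalg.lstsq(A,t[:,2],rcond=None)[0];e=t[:,2]-A@k
g=abs(e)<.002;k=np.linalg.lstsq(A[g],t[g,2],rcond=None)[0];print(k,g.mean(),t[g].min(0),t[g].max(0))
f=T[b&(v.ravel()>174)&(v.ravel()<190)];print("end face x",np.percentile(f[:,0],[5,50,95]),"z",np.percentile(f[:,2],[2,98]),"y",f[:,1].min(),f[:,1].max())
```

```text
[-0.0037008   0.00107162 -0.04597266] 0.999438202247191 [-0.0257009  -0.02964946 -0.04807652] [ 0.03993303  0.0304062  -0.04411245]
end face x [0.04363148 0.04393293 0.04419242] z [-0.04587382 -0.02248179] y -0.029472596640595337 0.029885833812518126
```

Emit:
{"name": "drive_tool", "arguments": {"rows": [[0,0,0,-4,0.24,0],[0,0,0,-6,0.35,0],[0,0,0,-6,0.35,0],[0,0,0,-6,0.35,0],[0,0,0,-5,0.3,0],[0,0,0,-3,0.2,0],[-0.002,0,-0.03,0,0,0],[-0.002,0,-0.03,0,0,0],[0,0,-0.01,0,0,0],[0,0,0,0,0,0],[0,0,0,0,0,0]]}}

```text
t: 17.42
tcp_pos: [0.5301, 0.0792, 0.075]
tcp_rot: [1.987, 1.871, -0.531]
contact_force: [0.1, -0.5, -0.7]
width: 0.696
finger_force: 76.3
```

```bash
cat >> h.py <<'E'
C0=np.array([.5335,.151,0]); a=np.radians(-93.5); BX=np.array([np.cos(a),np.sin(a),0]); BY=np.array([-np.sin(a),np.cos(a),0]); RB=np.c_[BX,BY,[0,0,1]]
def box():
    o,m=st(); tb=RB.T@m; print("TCP box mm",(RB.T@(o["tcp_pos"]-C0)*1000).round(1),"pile ctr mm",(RB.T@(o["tcp_pos"]+m@[-.001,.0003,-.031]-C0)*1000).round(1),"pile x axis(box)",(-tb[:,0]).round(3),"up",(-tb[:,2]).round(3)); return o,m
E
python3 -c "from h import *;box()"
```

```text
t 17.425 pos [0.5301 0.0792 0.075 ] zaxis [-0.026 -0.501 -0.865] yang -3.37 j [ 17.8  18.2   1.4  84.9 -28.  114.1] F [ 0.1 -0.5 -0.7] w 0.696 ff 76.29583653062582
TCP box mm [71.9  1.  75. ] pile ctr mm [ 57.2   1.2 102.3] pile x axis(box) [0.865 0.    0.502] up [-0.502 -0.005  0.865]
```

Emit:
{"name": "drive_tool", "arguments": {"rows": [[-0.001,0.003,-0.015,0,0,0],[0,0.002,-0.012,0,0,0],[0,0,0,0,0,0],[0.0004,0.0065,-0.0037,0,0,0],[0.0004,0.0065,-0.0038,0,0,0],[0.0004,0.0065,-0.0037,0,0,0],[0.0004,0.0065,-0.0038,0,0,0],[0,0,0,0,0,0],[0,0,0,0,0,0]]}}

```text
t: 18.55
tcp_pos: [0.5306, 0.1111, 0.0323]
tcp_rot: [1.986, 1.873, -0.53]
contact_force: [1.6, 2.7, 3.4]
width: 0.691
finger_force: 79.9
```

Run:
```python
from h import *
box(); im,D=grab_frame("scene"); a=cv2.resize(im[150:260,300:440],None,fx=4.5,fy=4.5,interpolation=cv2.INTER_CUBIC); cv2.imwrite("pics/s6.png",a)
```

```text
t 18.55 pos [0.5306 0.1111 0.0323] zaxis [-0.026 -0.5   -0.865] yang -3.31 j [ 20.7  22.4   1.7  82.4 -27.3 117.2] F [1.6 2.7 3.4] w 0.691 ff 79.8720122454688
TCP box mm [40.  -0.5 32.3] pile ctr mm [25.3 -0.3 59.6] pile x axis(box) [0.865 0.001 0.501] up [-0.501 -0.005  0.865]
```

View pics/s6.png

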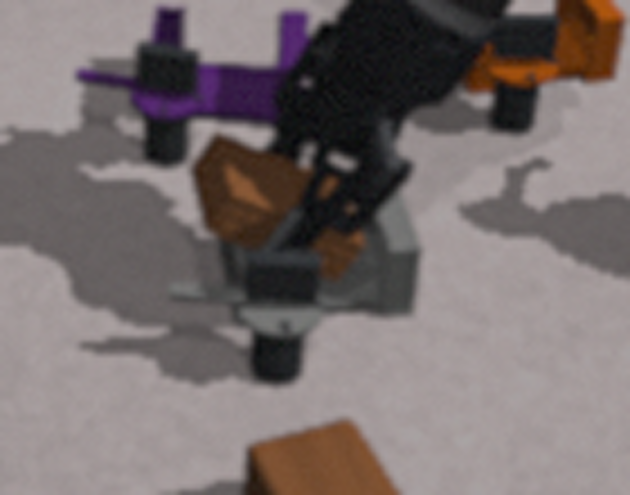

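The scene view shows the pile tilted with its low end near the mouth, and the keeper still parked. The small 4 N contact fits the finger corners meeting the side-wall tops beyond the gap. I'll back off up and use 40° instead, so the low end goes under the lip before the fingers drop into the gap.

Emit:
{"name": "drive_tool", "arguments": {"rows": [[0,0,0.012,0,0,0],[0,0,0.02,0,0,0],[0,0,0,-5,0.3,0],[0,0,0,-5,0.3,0],[0,0,0,0,0,0],[0,0,0,0,0,0]]}}

```text
t: 19.35
tcp_pos: [0.5298, 0.1101, 0.0641]
tcp_rot: [1.874, 1.767, -0.683]
contact_force: [-0.2, -1.4, -0.2]
width: 0.691
finger_force: 76.3
```

Run:
```python
from h import *
import pickle
o,m=box();c=K("wrist");im,D=grab_frame("wrist"); cv2.imwrite("pics/w7.png",im)
pos=o["tcp_pos"];v,u=np.mgrid[150:345,230:420];d=D[150:345,230:420].ravel();og,r=ray(0,np.c_[u.ravel(),v.ravel()],c);W=og+r*d[:,None];B=im[150:345,230:420].reshape(-1,3).astype(int)
T=(W-pos)@m;b=(B[:,2]-B[:,0]>30)&(d>0)&(abs(T[:,2]+.03)<.025)
t=T[b&(v.ravel()>205)];A=np.c_[t[:,:2],np.ones(len(t))];g=abs(t[:,2]-np.median(t[:,2]))<.005;print("top",np.linalg.lstsq(A[g],t[g,2],rcond=None)[0],g.mean())
f=T[b&(v.ravel()>170)&(v.ravel()<187)];print("end x",np.percentile(f[:,0],[5,50,95]),"z",np.percentile(f[:,2],[2,98]),"y",f[:,1].min(),f[:,1].max())
# fingertip in tool frame
d=D.ravel();v,u=np.mgrid[0:400,0:640];og,r=ray(0,np.c_[u.ravel(),v.ravel()],c);T=(og+r*d[:,None]-pos)@m;B=im.reshape(-1,3).astype(int)
f=(d>0)&(B.max(1)-B.min(1)<20)&(abs(T[:,0])<.02)&(abs(T[:,1])>.029)&(abs(T[:,1])<.05)&(T[:,2]<.01)
for s in(1,-1):
  q=T[f&(s*T[:,1]>0)];print("tip z",np.sort(q[:,2])[::-1][:100:15].round(4),"x",np.percentile(q[:,0],[1,99]),"y",np.percentile(q[:,1],[1,99]))
```

```text
t 19.35 pos [0.5298 0.1101 0.0641] zaxis [-0.036 -0.643 -0.765] yang -3.33 j [ 24.5  28.4   9.1  92.1 -34.8 124.7] F [-0.2 -1.4 -0.2] w 0.691 ff 76.31841033697128
TCP box mm [41.  -1.2 64.1] pile ctr mm [21.8 -1.  88.5] pile x axis(box) [0.765 0.001 0.644] up [-0.644 -0.003  0.765]
top [-0.00401065  0.00071251 -0.04656642] 0.9995633823315383
end x [0.04353898 0.04384822 0.04411192] z [-0.04304224 -0.01992547] y -0.0291939684204566 0.029826454985360556
tip z [ 0.01    0.0088  0.0079  0.007   0.0059  0.0045 -0.0256] x [-0.00865267  0.01827098] y [0.02925194 0.04991814]
tip z [-0.0237 -0.0261 -0.0278 -0.0291 -0.0302 -0.0307 -0.032 ] x [-0.00995759  0.0180791 ] y [-0.049925   -0.02906077]
```

Emit:
{"name": "drive_tool", "arguments": {"rows": [[0.001,0.005,-0.009,0,0,0],[0,0.002,-0.01,0,0,0],[0,0.0005,-0.007,0,0,0],[0,0,0,0,0,0],[0,0,0,0,0,0]]}}

```text
t: 20.02
tcp_pos: [0.5306, 0.1177, 0.0375]
tcp_rot: [1.873, 1.767, -0.684]
contact_force: [-0.1, 0.3, -1.5]
width: 0.689
finger_force: 76.3
```

Emit:
{"name": "drive_tool", "arguments": {"rows": [[0,0.0025,-0.002,0,0,0],[0,0.0025,-0.002,0,0,0],[0,0,0,0,0,0],[0,0,0,0,0,0]]}}

```text
t: 20.52
tcp_pos: [0.5307, 0.1228, 0.0335]
tcp_rot: [1.873, 1.767, -0.684]
contact_force: [0.0, -0.4, -1.3]
width: 0.689
finger_force: 76.3
```

```bash
python3 -c "from h import *;box()"
```

```text
t 20.525 pos [0.5307 0.1228 0.0335] zaxis [-0.036 -0.644 -0.764] yang -3.31 j [ 25.6  31.1   9.2  90.2 -34.4 125.8] F [ 0.  -0.4 -1.3] w 0.689 ff 76.32376212626696
TCP box mm [28.3 -1.1 33.5] pile ctr mm [ 9.1 -0.9 57.9] pile x axis(box) [0.764 0.002 0.645] up [-0.645 -0.003  0.764]
```

Emit:
{"name": "drive_tool", "arguments": {"rows": [[0.001,0.001,-0.003,0,0,0],[0,0.001,-0.003,0,0,0],[0,0,0,0,0,0],[0,0.002,-0.001,0,0,0],[0,0.002,0,0,0,0],[0,0,0,0,0,0],[0,0,0,0,0,0]]}}

```text
t: 21.4
tcp_pos: [0.5317, 0.1288, 0.0266]
tcp_rot: [1.874, 1.767, -0.684]
contact_force: [0.8, -0.3, -1.1]
width: 0.693
finger_force: 76.3
```

Run:
```python
from h import *
o,m=box()
C=RB.T@(o["tcp_pos"]+m@[-.001,.0003,-.031]-C0)*1000
# plan: level in steps of 4 deg about BY; pile centre to (0,0,z(th))
th0=np.degrees(np.arctan2((-m[:,0])[2],BX@(-m[:,0])))
off=lambda t:(np.array([np.cos(t),np.sin(t)])*1+31*np.array([-np.sin(t),np.cos(t)]))
prev=o["tcp_pos"]
for t in [36,32,28,24,20,16,12,8,4,0]:
    r=np.radians(t); zc=45*np.sin(r)+15*np.cos(r)+8+2.0
    w=min(1,(40-t)/12); cx=C[0]*(1-w); cy=C[1]*(1-w)
    p=off(r); tcp=C0+RB@(np.array([cx-p[0],cy,zc-p[1]])/1000)
    print(t,((tcp-prev)*1000).round(1)); prev=tcp
print(th0)
```

```text
t 21.4 pos [0.5317 0.1288 0.0266] zaxis [-0.036 -0.644 -0.764] yang -3.32 j [ 26.   32.1   9.7  90.  -34.3 126.3] F [ 0.8 -0.3 -1.1] w 0.693 ff 76.32358845323324
TCP box mm [22.2 -0.5 26.6] pile ctr mm [ 3.  -0.2 50.9] pile x axis(box) [0.764 0.002 0.645] up [-0.645 -0.003  0.764]
36 [ 0.5  2.8 -3.7]
32 [ 0.3  2.8 -3.2]
28 [ 0.3  2.9 -3.2]
24 [ 0.1  2.  -3.2]
20 [ 0.1  2.  -3.3]
16 [ 0.1  2.1 -3.3]
12 [ 0.1  2.1 -3.3]
8 [ 0.1  2.1 -3.2]
4 [ 0.1  2.2 -3.2]
0 [ 0.1  2.2 -3.1]
40.179998761691316
```

Emit:
{"name": "drive_tool", "arguments": {"rows": [[0.0004,0.0028,-0.0037,4,-0.24,0],[0.0003,0.0028,-0.0032,4,-0.24,0],[0.0003,0.0029,-0.0032,4,-0.24,0],[0.0001,0.002,-0.0032,4,-0.24,0],[0.0001,0.002,-0.0033,4,-0.24,0],[0,0,0,0,0,0],[0,0,0,0,0,0]]}}

```text
t: 22.28
tcp_pos: [0.5327, 0.1412, 0.0099]
tcp_rot: [2.092, 1.972, -0.371]
contact_force: [-0.1, 0.0, -1.2]
width: 0.691
finger_force: 76.3
```

```bash
python3 -c "from h import *;box()"
```

```text
t 22.275 pos [0.5327 0.1412 0.0099] zaxis [-0.019 -0.345 -0.938] yang -3.35 j [ 18.8  19.4  -1.7  76.7 -18.7 113.5] F [-0.1  0.  -1.2] w 0.691 ff 76.31062746047974
TCP box mm [ 9.8 -0.2  9.9] pile ctr mm [ 0.1  0.  39.4] pile x axis(box) [0.938 0.002 0.345] up [-0.345 -0.002  0.938]
```

Emit:
{"name": "drive_tool", "arguments": {"rows": [[0.0001,0.0021,-0.0033,4,-0.24,0],[0.0001,0.0021,-0.0033,4,-0.24,0],[0.0001,0.0021,-0.0032,4,-0.24,0],[0.0001,0.0022,-0.0032,4,-0.24,0],[0.0001,0.0022,-0.0031,4.2,-0.25,0],[0,0,0,0,0,0],[0,0,0,0,0,0]]}}

```text
t: 23.15
tcp_pos: [0.5332, 0.1522, -0.0063]
tcp_rot: [2.285, 2.155, 0.002]
contact_force: [-0.2, -0.0, -0.2]
width: 0.691
finger_force: 76.3
```

```bash
python3 -c "from h import *;box()"
```

```text
t 23.15 pos [ 0.5332  0.1522 -0.0063] zaxis [ 0.002  0.    -1.   ] yang -3.36 j [  9.   11.1 -11.2  67.6  -0.  102.4] F [-0.2 -0.  -0.2] w 0.691 ff 76.29992187023163
TCP box mm [-1.2 -0.4 -6.3] pile ctr mm [-0.2 -0.1 24.7] pile x axis(box) [ 1.     0.002 -0.   ] up [ 0.    -0.002  1.   ]
```

Flat and no contact. I'll lower the last 2 mm, then release.

Emit:
{"name": "drive_tool", "arguments": {"rows": [[0,0,-0.001,0,0,0],[0,0,-0.0007,0,0,0],[0,0,0,0,0,0],[0,0,0,0,0,0]]}}

```text
t: 23.65
tcp_pos: [0.5333, 0.152, -0.0079]
tcp_rot: [2.286, 2.154, 0.004]
contact_force: [0.3, 0.6, -0.8]
width: 0.694
finger_force: 76.4
```

Emit:
{"name": "drive_tool", "arguments": {"rows": [[0,0,0,0,0,0],[0,0,0,0,0,0],[0,0,0,0,0,0],[0,0,0,0,0,0],[0,0,0,0,0,0]], "fingers": 0.88}}

```text
t: 24.28
tcp_pos: [0.5333, 0.152, -0.0079]
tcp_rot: [2.286, 2.154, 0.004]
contact_force: [0.6, 0.8, 0.4]
width: 0.935
finger_force: 0.0
```

Run:
```python
from h import *
o,m=box();c=K("wrist");im,D=grab_frame("wrist")
pos=o["tcp_pos"];v,u=np.mgrid[150:360,230:420];d=D[150:360,230:420].ravel();og,r=ray(0,np.c_[u.ravel(),v.ravel()],c);W=og+r*d[:,None];B=im[150:360,230:420].reshape(-1,3).astype(int)
b=(B[:,2]-B[:,0]>30)&(d>0);P=(W[b]-C0)@RB
t=P[abs(P[:,2]-np.median(P[:,2]))<.004];A=np.c_[t[:,:2],np.ones(len(t))];print(np.linalg.lstsq(A,t[:,2],rcond=None)[0],np.percentile(t,[1,99],axis=0))
```

```text
t 24.275 pos [ 0.5333  0.152  -0.0079] zaxis [ 0.002  0.001 -1.   ] yang -3.4 j [ 8.900e+00  1.120e+01 -1.130e+01  6.740e+01  1.000e-01  1.023e+02] F [0.6 0.8 0.4] w 0.935 ff 0.0
TCP box mm [-0.9 -0.2 -7.9] pile ctr mm [ 0.1  0.  23.1] pile x axis(box) [ 1.     0.002 -0.002] up [ 0.002 -0.002  1.   ]
[-0.00151567  0.00087786  0.03791751] [[-0.02926086 -0.02911206  0.03665402]
 [ 0.02413789  0.02904928  0.03918541]]
```

Emit:
{"name": "drive_tool", "arguments": {"rows": [[0,0,0.005,0,0,0],[0,0,0.01,0,0,0],[0,0,0.02,0,0,0],[0,0,0.025,0,0,0],[0,0,0.03,0,0,0],[0,0,0.03,0,0,0],[0,0,0.02,0,0,0],[0,0,0,0,0,7],[0,0,0,0,0,7],[0,0,0,0,0,7],[0,0,0,0,0,7],[0,0,0,0,0,7]]}}

```text
t: 25.82
tcp_pos: [0.5336, 0.152, 0.1332]
tcp_rot: [1.527, 2.745, 0.005]
contact_force: [0.0, 0.4, 0.7]
width: 0.939
finger_force: 0.0
```

Emit:
{"name": "drive_tool", "arguments": {"rows": [[0.005,-0.003,0,0,0,7],[0.005,-0.003,0,0,0,7],[0.005,-0.003,0,0,0,7],[0.005,-0.003,0,0,0,7],[0.005,-0.003,0,0,0,7],[0.006,-0.004,0,0,0,7],[0.006,-0.004,0,0,0,7],[0.006,-0.004,0,0,0,7],[0.006,-0.004,0,0,0,7],[0.006,-0.004,0,0,0,7],[0.006,-0.003,0,0,0,7],[0.006,-0.002,0,0,0,7]]}}

```text
t: 27.32
tcp_pos: [0.6008, 0.1118, 0.1332]
tcp_rot: [0.702, -3.061, -0.002]
contact_force: [-1.0, 0.1, -0.1]
width: 0.94
finger_force: 0.0
```

Emit:
{"name": "drive_tool", "arguments": {"rows": [[0,0,0,0,0,7],[0,0,0,0,0,7],[0,0,0,0,0,7],[0,0,0,0,0,7],[0,0,0,0,0,7],[0,0,0,0,0,7],[0,0,0,0,0,6],[0,0,0,0,0,0],[0,0,0,0,0,0]]}}

```text
t: 28.45
tcp_pos: [0.6005, 0.112, 0.1326]
tcp_rot: [1.879, -2.515, -0.001]
contact_force: [-1.6, -0.5, 0.1]
width: 0.939
finger_force: 0.0
```

Run:
```python
from h import *
import pickle
o,m=st();c=K("wrist");im,D=grab_frame("wrist"); cv2.imwrite("pics/w8.png",im); pickle.dump((c,D,o["tcp_pos"],m),open("w8.pkl","wb"))
v,u=np.mgrid[0:400,0:640];og,r=ray(0,np.c_[u.ravel(),v.ravel()],c);W=og+r*D.ravel()[:,None]
L=W[(D.ravel()>0)&(W[:,2]>.078)&(W[:,2]<.086)&(np.hypot(W[:,0]-.601,W[:,1]-.112)<.03)];print("wing",len(L),cv2.minAreaRect((L[:,:2]*1000).astype(np.float32)),np.median(L[:,2]),L.mean(0))
L=W[(D.ravel()>0)&(abs(W[:,2]-.038)<.003)&(abs((W-C0)@BX)<.055)&(abs((W-C0)@BY)<.04)];print("pile top",len(L),((L-C0)@RB).min(0),((L-C0)@RB).max(0),L.mean(0))
```

```text
t 28.45 pos [0.6005 0.112  0.1326] zaxis [-0.002 -0.001 -1.   ] yang 163.52 j [  4.3  15.6  10.2  84.8  -0.  -69.2] F [-1.6 -0.5  0.1] w 0.939 ff 0.0
wing 933 ((600.7776489257812, 112.05378723144531), (40.04833221435547, 12.022089004516602), 74.07720184326172) 0.08191007072018647 [0.60050387 0.11112594 0.08182917]
pile top 6730 [-0.05152985 -0.03594566  0.03500792] [0.05148673 0.0350624  0.04096726] [0.53315114 0.144497   0.03798097]
```

View pics/w8.png

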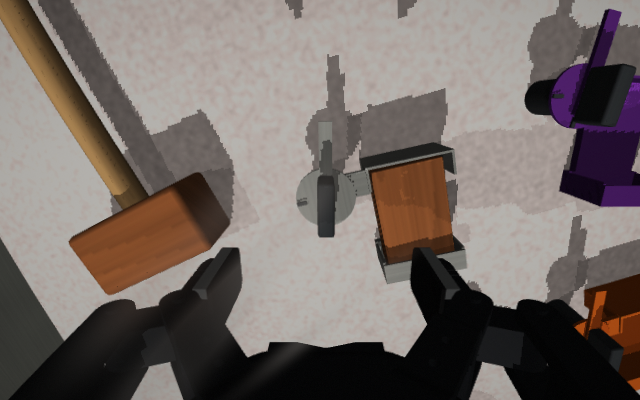

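The wrist view shows the packers lying flat in the grey box under the lip. The wing is at (326,205), and the mallet head at (150,235) is clear. The wing axis is (0.601, 0.112) and its top is at 0.082, matching the text. I'll narrow the fingers, descend and pinch.

Emit:
{"name": "drive_tool", "arguments": {"rows": [[0,0,0,0,0,0.5],[0,0,0,0,0,0],[0,0,0,0,0,0],[0,0,-0.02,0,0,0],[0,0,-0.025,0,0,0],[0,0,-0.02,0,0,0],[0,0,-0.015,0,0,0],[0,0,-0.005,0,0,0],[0,0,0,0,0,0]], "fingers": 0.1}}

```text
t: 29.62
tcp_pos: [0.6004, 0.112, 0.0472]
tcp_rot: [1.891, -2.505, -0.001]
contact_force: [0.1, 0.7, 0.7]
width: 0.551
finger_force: 0.0
```

Emit:
{"name": "drive_tool", "arguments": {"rows": [[0,0,0,0,0,0],[0,0,0,0,0,0],[0,0,0,0,0,0],[0,0,0,0,0,0],[0,0,0,0,0,0],[0,0,0,0,0,0]], "fingers": -1, "grip_force": 40}}

```text
t: 30.38
tcp_pos: [0.6006, 0.1122, 0.0483]
tcp_rot: [1.892, -2.506, -0.001]
contact_force: [-2.9, -0.2, 5.6]
width: 0.133
finger_force: 40.8
```

Emit:
{"name": "drive_tool", "arguments": {"rows": [[0,0,0.001,0,0,-4],[0,0,0,0,0,-7],[0,0,0,0,0,-7],[0,0,0,0,0,-7],[0,0,0,0,0,-7],[0,0,0,0,0,-7],[0,0,0,0,0,-7],[0,0,0,0,0,-7],[0,0,0,0,0,-7],[0,0,0,0,0,-7],[0,0,0,0,0,-7],[0,0,0,0,0,-5]]}}

```text
t: 31.88
tcp_pos: [0.6014, 0.111, 0.0484]
tcp_rot: [0.14, 3.138, 0.0]
contact_force: [0.9, -2.2, 1.6]
width: 0.134
finger_force: 40.2
```

Emit:
{"name": "drive_tool", "arguments": {"rows": [[0,0,0,0,0,0],[0,0,0,0,0,0],[0,0,0,0,0,0]]}}

```text
t: 32.25
tcp_pos: [0.6014, 0.111, 0.0484]
tcp_rot: [0.134, 3.138, 0.001]
contact_force: [3.5, -4.3, 0.4]
width: 0.132
finger_force: 40.1
```

```bash
python3 -c "from h import *;o,m=st();print(o['ft_torque'])"
```

```text
t 32.25 pos [0.6014 0.111  0.0484] zaxis [ 0.001  0.    -1.   ] yang 85.11 j [ 4.2 17.1  2.5 75.3  0.   9.1] F [ 3.5 -4.3  0.4] w 0.132 ff 40.053895711898804
[-0.9932136  -0.61803854 -0.00134669]
```

Emit:
{"name": "drive_tool", "arguments": {"rows": [[0,0,0,0,0,0],[0,0,0,0,0,0],[0,0,0,0,0,0],[0,0,0,0,0,0],[0,0,0.01,0,0,0],[0,0,0.02,0,0,0],[0,0,0.03,0,0,0],[0,0,0.03,0,0,0],[0,0,0.03,0,0,0],[0,0,0,0,0,0],[0,0,0,0,0,0]], "fingers": 0.1}}

```text
t: 33.62
tcp_pos: [0.6002, 0.112, 0.1679]
tcp_rot: [-0.134, -3.137, -0.004]
contact_force: [0.6, 0.6, -0.3]
width: 0.555
finger_force: 0.0
```

Run:
```python
from h import *
o,m=st();c=K("wrist");im,D=grab_frame("wrist"); cv2.imwrite("pics/w9.png",im)
v,u=np.mgrid[0:400,0:640];og,r=ray(0,np.c_[u.ravel(),v.ravel()],c);W=og+r*D.ravel()[:,None];d=D.ravel()>0;B=im.reshape(-1,3).astype(int)
L=W[d&(W[:,2]>.078)&(W[:,2]<.086)&(np.hypot(W[:,0]-.601,W[:,1]-.112)<.03)];print("wing",len(L),cv2.minAreaRect((L[:,:2]*1000).astype(np.float32)))
L=W[d&(B[:,2]-B[:,0]>30)&(W[:,2]>.03)&(W[:,2]<.045)&(abs((W-C0)@BX)<.055)&(abs((W-C0)@BY)<.04)];print("pile",len(L),cv2.minAreaRect(((L-C0)@RB[:,:2]*1000).astype(np.float32)),L[:,2].min(),L[:,2].max())
```

```text
t 33.625 pos [0.6002 0.112  0.1679] zaxis [-0.002  0.002 -1.   ] yang 85.11 j [ 4.2 15.4 14.  88.7  0.1  9.1] F [ 0.6  0.6 -0.3] w 0.555 ff 0.0
wing 709 ((600.6223754882812, 111.95637512207031), (11.56445026397705, 39.711463928222656), 84.70051574707031)
pile 6178 ((3.647075653076172, 0.3234367370605469), (82.12129211425781, 59.899497985839844), 0.31090930104255676) 0.03552622343445516 0.04050738891018241
```

The wing has turned 79.4°, or 1.39 rad. The pile is flat, centred and square, and the arm is clear.

```bash
python3 -c "from plant import *;print(hand_in())"
```

```text
the job is handed in; nothing more can be done
None
```

The job is handed in: the three packers lie flat in a neat pile on the galvanised box's floor, the keeper measured 1.39 rad (locked click 1.40), and the mallet, sprinkler and pump were left alone; no verdict came back.

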